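# Free a sprung roll spindle with its forked key

## Robot

A 7-joint arm with a two-finger parallel gripper is mounted at the origin on a cart in front of the work surface, level with it; the furniture and walls round the work are solid. World frame = base frame: x ahead of the robot, y to its left, z up, the work surface at z = 0. Lengths are in mm, angles in rad, forces in N, time in s.
With the tool pointing down it reaches from about 425 to 875 mm from the base axis. Payload 4.7 kg.
Tool frame: the origin (TCP) lies on the centre line of the jaws, within the pads' length; the fingertips stand 19 mm ahead of it and the grasp point (between the pads) is the TCP; z points along the fingers, y is the line along which they close (so a half turn about z gives the same grasp; the last joint's range is limited). The gripper opens to 85 mm and grips with 20 to 120 N. Pads are 22 mm wide; open, the fingers measure 114 mm over their backs; the gripper's body (76 mm by 85 mm) begins 54 mm behind the grasp point. The pads swing forward as they close: fully open they stand 13 mm farther back than shut.
Start: joints at [1.139, 0.321, -0.07, 1.45, 0.023, 1.371, -0.057], TCP at [280.251, -586.5, 250.349] pointing down, gripper open.
Joint ranges: [-2.86, 2.86], [-0.3, 2.09], [-1.38, 1.24], [0.06, 2.45], [-1.56, 4.7], [0.09, 2.05], [-2.69, 2.69]. Speed limits (rad/s): [2.57, 2.57, 3.14, 3.14, 3.14, 3.14, 3.14].

## Interface

Orientations are given as a unit quaternion [w, x, y, z].
In Python, from rig import get_state, grab_frame, ticket gives the robot as it stands.
- The arm moves only by the shell command python3 -m jog 'ROWS' [OPENING]. ROWS is text: rows parted by semicolons, each of 6 numbers parted by spaces: the shift along the tool's x, y, z in m, then the turn, a rotation vector about the tool's x, y, z in units of 6 degrees (1.0 is 6 degrees). In form: x y z wx wy wz; .... A call has exactly 8 rows; each row is the pose to reach, as a shift and turn from the pose commanded when the call began, along the tool's axes at that moment; what a row does not reach only later rows make up. A row lasts 1/10 s, in which the tool goes at most 50 mm and 8.59 degrees, less where a joint would pass 70% of its speed; a pose out of reach is approached as far as the arm can. A call with a gripper value outside its range is refused whole. OPENING is the finger opening in m, from 0 to 0.0854, set as the call begins (- or left out, the last holds). The fingers move at their own pace and stop on an object; the grip force is fixed at half the most. Time passes only in rows, so rows that repeat a pose let the fingers close, or fill a call up. It gives the time, the measured TCP pose, the force, the opening and the grip force at its end, in the units of the state.
- get_state(): the state, without advancing time (a new reading comes with each control period).
- grab_frame(name): name is "side" or "top" or "wrist"; returns a dict with "img" (400x640x3 uint8, red, green, blue), "fx", "fy", "cx", "cy" (pixels), "k1" (the pictures are not rectified: a ray, as slopes to the right and down, at radius r is drawn at 1 + k1 r^2 times it, then the intrinsics apply), "R" (3x3) and "t" (3): a world point X has camera coordinates R X + t. Camera axes: x right, y down, z forward; pixel columns grow to the right and rows downward; lengths in mm; the calibration is good to about 2 mm. A picture is of the moment at which its call begins. There is no depth.
- ticket.hand_in(): hands the job in; it is judged then, once.
The state is a dict: "t": time; "joints": joint angles; "qvel": joint speeds; "joint_efforts": joint torques, N m; "ee_pos": TCP position; "tool_rot": TCP orientation; "wrist_force": force on the tool from outside, world axes, zero at the start; "ft_torque": the same for the moment, N m; "grip_width": finger opening in mm; "grasp_force": force on a finger pad.
Only numpy, scipy, OpenCV 4.12 (cv2) and the standard library are available. Lean on these libraries where they do the work, as an engineer would, in place of code of your own. Each camera call takes 0.05 s, during which the arm holds its last target. There are 200 camera calls.

## Task

The paper roll in the holder has run out. Take the forked key from its wooden block, straddle the pin of the spindle with it and press the collar sideways against the spring, gently and no harder than needed, until the pin leaves the lug; then, with the key, swing the spindle out to the front by a good 20 degrees so that a new roll can be slipped on. Put the key back fully home in its block, and leave the other things alone.

Things in the scene. Friction and masses are not known exactly. Their poses are not given: they have to be found in the camera images.
- holder: countertop roll holder, fixed: wooden base 110 x 340 x 16 mm, a steel yoke at one end and a flat steel lug at the other; origin under the middle of the base on the worktop, x to its back, y along the base towards the yoke (lug at -y), z up. The spindle's axis lies 78 mm above the worktop, over the middle line of the base
- spindle (a joint): swing of the spindle about the upright pivot in the yoke, rad: 0 in the lug, growing as its free end swings to the front (-x of the holder, towards the robot), at most 1.4; it stays where it is left. The spindle is a steel bar 26 mm across with an empty cardboard tube, 42 mm across, on it
- bar_end (a point): middle of the bar's free end face, 273 mm from the pivot. A sprung pin with a collar (disc 20 mm across, 4 mm thick) stands out of it; the collar's outer face is 283.6 mm from the pivot. From there the pin, 6 mm thick, runs 11.6 mm to the lug and 6 mm into it. The collar travels 6.6 mm till it bottoms on the bar: about 5.4 N at the start, 11.3 N at the bottom, then rigid. Find both by feel
- lug_hole (a point): middle of the lug's hole (8 mm) on its inner face, 295.2 mm from the pivot. The lug is an upright plate 24 mm wide, 5 mm thick, its top 94 mm above the worktop (16 mm above the axis); axes as the holder's
- pivot (a point): the spindle's upright pivot in the yoke, at the height of the axis, 301.2 mm from the tip of the pin; the yoke's top is 96 mm above the worktop. A tall coffee maker stands behind this end
- key: loose forked key, 98 mm tall, tines down: flat steel blade 24 mm wide (x) and 4 mm thick (y) ending in two tines 7 mm wide with a 10 mm slot 20 mm deep between them, a steel collar plate 34 x 18 mm at 48 to 52 mm, and above it a flat black handle 30 (x) x 14 (y) mm from 52 to 98 mm. Origin between the tips of the tines, z up the handle. 90 g. Grip the handle firmly (50 N) across its 14 mm
- block: fixed wooden block 66 x 48 x 54 mm that the key stands in; origin under its middle, x along the slot, z up
- slot (a point): middle of the slot's mouth on the block's top, 54 mm above the worktop. The slot is 28 x 8 mm and goes right through; fully home, the key's collar plate sits on the block and the key's tips are 6 mm above the worktop; axes as the block's
- mug: white spotted mug standing behind the block, with a tall crock of kitchen tools to its right; origin under its middle
- glass: clear drinking glass, 93 mm tall, standing to the right near the sink; origin under its middle
- new_roll: new paper roll, 228 mm tall, standing behind the holder; origin under its middle
- jam_jar: jam jar, 115 mm tall, behind the mug; origin under its middle
There are look-alikes about, which are no part of the job. There is more than one size of the key; the one meant has the size given above.

How it is judged (in metres and radians):
On the way, in this order (a step that is already met when the one before it is completed fails the run):
1. the key is lifted out of its block (height (world z) of key above 0.055 m), for 0.1 s.
2. the key presses the spindle's collar in against its spring, the spindle still in its lug (contact force between key and holder above 8 N and value of joint spindle below 0.04 rad), for 0.1 s.
3. the spindle is swung out with the key on it (value of joint spindle above 0.2 rad and contact force between key and holder above 0.1 N).
At the end, for the whole second after the job is handed in: the spindle stands swung out by at least 0.3 rad (17 degrees), at rest, and the key stands upright in its block, within 6 mm of the slot's middle and within 2 mm of fully home, at rest and released (value of joint spindle above 0.3 rad and velocity of joint spindle below 0.05 rad/s and horizontal distance between key and slot below 0.006 m and height (world z) of key below 0.008 m and angle between key's own z axis and vertical below 0.1 rad and linear speed of key below 0.02 m/s); the robot touches nothing.
It fails at once if the key presses on the roll holder or its spindle with more than 18 N (contact force between key and holder above 18 N).
It fails at once if the gripper itself pushes the holder or its spindle (over 2 N) (contact force between any of the fingers, the arm and holder above 2 N).
It fails at once if a bystander is shoved by more than 15 mm (distance of any of mug, glass, new_roll, jam_jar from where it was at the start of the episode above 0.015 m).
It also fails if it takes over 54 s, if anything falls off the work surface, if the arm or the gripper's body presses on something with over 40 N, if the wrist force passes 120 N, or if a joint passes its speed limit or range.

## Working session

There is one attempt and no reset: what is moved stays moved. The work goes in short steps, Python scripts to look and compute and a shell command to move; the robot and the scene stay as the last step left them, time stands still between calls to the robot, and variables do not carry over. Pictures are saved under pics/ and viewed, at most 10 in all, crops included, and the job is handed in when it is done.

```bash
ls; mkdir -p pics
python3 - <<'E'
from rig import get_state, grab_frame
import cv2
print(get_state())
for n in ("side","top"):
    f=grab_frame(n); cv2.imwrite(f"pics/{n}0.png",f["img"][:,:,::-1]); print(n,{k:v for k,v in f.items() if k!="img"})
E
```

```text
pics
{'t': 0.0, 'joints': array([ 1.1390932 ,  0.32184154, -0.07007122,  1.45167426,  0.02259299,
        1.37078892, -0.05690625]), 'qvel': array([ 1.17022295e-03, -5.08257173e-04, -1.18889202e-04,  7.77791995e-04,
       -3.26871541e-04,  3.69899298e-04, -3.96982145e-05]), 'joint_efforts': array([ 5.34981627e-04, -4.93573451e+01, -3.81857045e-01, -3.14332151e+01,
        1.30931431e-02,  1.14205552e-02,  3.99260580e-05]), 'ee_pos': array([ 280.00568963, -586.04510163,  249.21167958]), 'tool_rot': array([-9.27185866e-04,  9.75258569e-01,  2.21065144e-01, -2.58965539e-04]), 'wrist_force': array([ 0.52863618, -0.51518035,  0.0241549 ]), 'ft_torque': array([-0.02029932,  0.02917485,  0.04515137]), 'grasp_force': 0.0, 'grip_width': 85.6137126000602}
side {'fx': 443.33082808783354, 'fy': 443.33082808783354, 'cx': 320.21000162628366, 'cy': 199.9760064237687, 'k1': -0.02372794838220665, 'R': array([[ 0.98162401, -0.19041862,  0.01245236],
       [-0.11065902, -0.62119022, -0.77580751],
       [ 0.15546347,  0.76017331, -0.63084677]]), 't': array([-594.34756803,   51.10651603, 1192.33435053])}
top {'fx': 474.8794894349117, 'fy': 474.8794894349117, 'cx': 320.0382411784083, 'cy': 206.82312704095435, 'k1': -0.13093428331355375, 'R': array([[-0.01158517, -0.9999119 , -0.00647948],
       [-0.99421678,  0.01221058, -0.10669537],
       [ 0.10676509,  0.00520592, -0.99427064]]), 't': array([-106.2914646 ,  599.02343627, 1238.236402  ])}
```

View pics/side0.png

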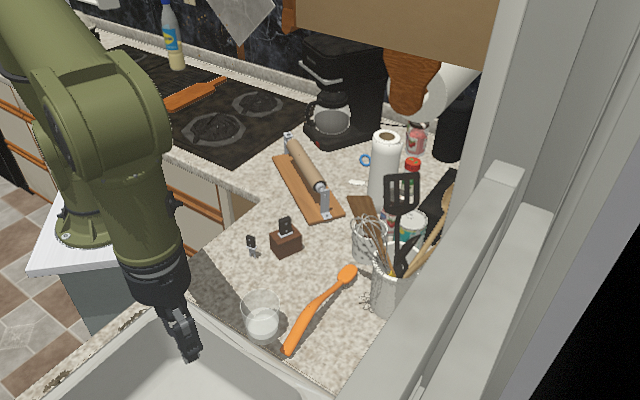

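View pics/top0.png

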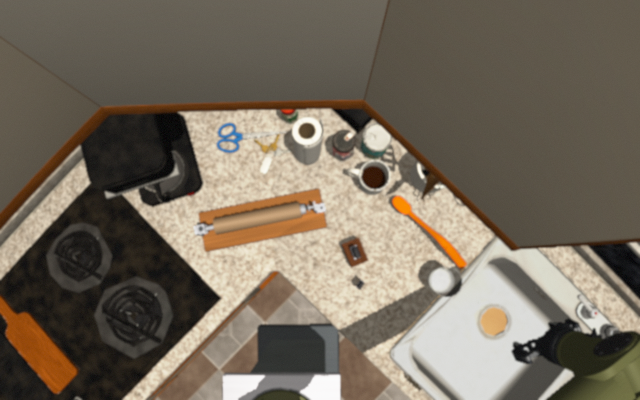

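Two candidate keys: the one standing in the brown wooden block (side ≈(285,228), top ≈(353,251)) and a small loose one in front of it (side ≈(251,243), top ≈(357,283)). The block one fits, since it stands in a wooden block and is larger. I'll enlarge to confirm.

```bash
cat > h.py <<'E'
import numpy as np, cv2
from rig import get_state, grab_frame
from scipy.spatial.transform import Rotation as Ro
def K(f): return np.array([[f["fx"],0,f["cx"]],[0,f["fy"],f["cy"]],[0,0,1]])
def proj(f,X):
    return cv2.projectPoints(np.array(X,float).reshape(-1,1,3),cv2.Rodrigues(f["R"])[0],f["t"],K(f),np.array([f["k1"],0,0,0]))[0][:,0]
def ray(f,uv):
    p=cv2.undistortPoints(np.array([[uv]],float),K(f),np.array([f["k1"],0,0,0]))[0,0]
    d=f["R"].T@np.array([*p,1]); return -f["R"].T@f["t"], d/np.linalg.norm(d)
def onz(f,uv,z):
    o,d=ray(f,uv); return o+d*(z-o[2])/d[2]
def tri(f1,u1,f2,u2):
    A=[];b=[]
    for f,u in((f1,u1),(f2,u2)):
        o,d=ray(f,u); P=np.eye(3)-np.outer(d,d); A.append(P); b.append(P@o)
    A=np.vstack(A);b=np.hstack(b); x=np.linalg.lstsq(A,b,rcond=None)[0]
    return x,np.linalg.norm(A@x-b)
def tool(s=None):
    s=s or get_state(); q=s["tool_rot"]; return s["ee_pos"],Ro.from_quat([q[1],q[2],q[3],q[0]]).as_matrix()
E
python3 - <<'E'
from h import *
s=grab_frame("side")["img"][:,:,::-1]; t=grab_frame("top")["img"][:,:,::-1]
a=cv2.resize(s[125:265,235:355],None,fx=4,fy=4,interpolation=2) # 480x560
b=cv2.resize(t[180:300,190:380],None,fx=4,fy=4,interpolation=2)
cv2.imwrite("pics/a.png",a);cv2.imwrite("pics/b.png",b)
E
```

```text
(no output)
```

View pics/a.png

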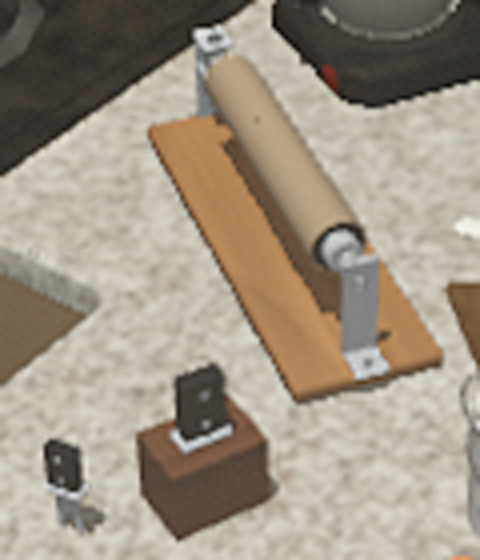

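View pics/b.png

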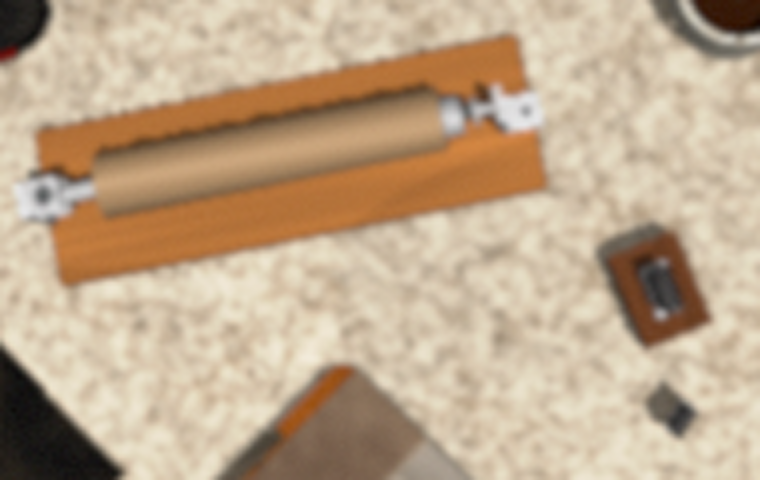

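Confirmed in the crops: the key in the block has a wide handle with a collar plate resting on the block (side crop (202,400)). The stray one (65,465) is clearly smaller. The lug end of the holder is at side crop (360,270), on the right in the top view.

Run:
```python
from h import *
f=grab_frame("top"); g=grab_frame("side")
def c(m,x0,y0,x1,y1):
    z=np.zeros_like(m); z[y0:y1,x0:x1]=m[y0:y1,x0:x1]
    z=cv2.morphologyEx(z,cv2.MORPH_CLOSE,np.ones((3,3)))
    k=max(cv2.findContours(z,0,1)[0],key=cv2.contourArea); return cv2.boxPoints(cv2.minAreaRect(k)),cv2.contourArea(k)
hsv=cv2.cvtColor(f["img"],cv2.COLOR_RGB2HSV)
m=cv2.inRange(hsv,(5,120,60),(16,255,255))
for nm,roi,z in(("base",(190,185,335,255),16),("block",(335,230,375,270),54)):
    b,a=c(m,*roi); P=np.array([onz(f,p,z) for p in b]); e=np.diff(P,axis=0)
    print(nm,b.round(1).tolist(),a,P.mean(0).round(1),np.linalg.norm(e,axis=1).round(1),np.degrees(np.arctan2(e[:,1],e[:,0])).round(1))
T=lambda x,y:(190+x/4,180+y/4); S=lambda x,y:(235+x/4,125+y/4)
print("blk hand",[onz(f,T(*p),54).round(1).tolist() for p in((606,253),(672,232),(709,320),(647,348))])
print("base hand",[onz(f,T(*p),16).round(1).tolist() for p in((38,130),(518,36),(547,186),(66,284))])
print("key top hand top",onz(f,T(657,284),104), "side",onz(g,S(200,374),104))
print("blk side",[onz(g,S(*p),54).round(1).tolist() for p in((138,436),(178,475),(268,436),(225,398))])
print("lug top side",onz(g,S(361,258),94),"yoke side",onz(g,S(213,40),96),"lug top top",onz(f,T(497,106),94),"yoke",onz(f,T(42,194),96))
```

```text
base [[201.60000610351562, 232.10000610351562], [322.5, 207.6999969482422], [326.29998779296875, 226.5], [205.39999389648438, 250.89999389648438]] 1798.0 [540.   39.6  16. ] [335.6  52.  334.2] [ -79.2 -169.3  100.8]
block [[341.20001220703125, 244.1999969482422], [357.5, 237.1999969482422], [367.0, 259.29998779296875], [350.70001220703125, 266.29998779296875]] 381.5 [ 476.6 -200.9   54. ] [46.3 62.4 46.2] [ -67.6 -157.8  112.3]
blk hand [[499.1, -168.4, 54.0], [512.2, -211.7, 54.0], [454.7, -234.8, 54.0], [437.1, -194.1, 54.0]]
base hand [[587.8, 216.1, 16.0], [648.2, -112.5, 16.0], [545.8, -130.8, 16.0], [482.8, 195.5, 16.0]]
key top hand top [ 477.85084384 -198.03229871  104.        ] side [ 479.97596153 -203.53088316  104.        ]
blk side [[441.0, -196.9, 54.0], [460.9, -234.5, 54.0], [518.7, -210.9, 54.0], [497.8, -172.2, 54.0]]
lug top side [598.6175727  -97.95383323  94.        ] yoke side [540.68070168 186.59122874  96.        ] lug top top [592.03008001 -99.05008867  94.        ] yoke [538.9214831  191.92146933  96.        ]
```

```bash
cat >> h.py <<'E'
def go(p,yaw):
    "shift and turn (tool axes, jog units) to reach p (mm) tool down, tool y at yaw deg"
    e,R=tool(); y=np.array([np.cos(np.radians(yaw)),np.sin(np.radians(yaw)),0]); z=np.array([0,0,-1.]); x=np.cross(y,z)
    T=np.column_stack([x,y,z]); w=Ro.from_matrix(R.T@T).as_rotvec(degrees=True)/6
    print("shift",((R.T@(np.array(p)-e))/1000).round(4),"turn",w.round(3))
E
python3 - <<'E'
from h import *
go((478,-201.5,215),-67.6)
E
```

```text
shift [ 0.3445 -0.2619  0.0351] turn [-0.006  0.001  0.523]
```

```bash
python3 -m jog '0.02 -0.015 0 0 0 0;0.06 -0.045 0 0 0 0;0.1 -0.075 0 0 0 0;0.14 -0.105 0 0 0 0.2;0.18 -0.135 0.005 0 0 0.3;0.22 -0.166 0.01 0 0 0.4;0.26 -0.197 0.015 0 0 0.5;0.29 -0.22 0.02 0 0 0.52' 0.06
python3 -m jog '0.025 -0.02 0.005 0 0 0;0.045 -0.035 0.01 0 0 0;0.0545 -0.042 0.015 0 0 0;0.0545 -0.042 0.015 0 0 0;0.0545 -0.042 0.015 0 0 0;0.0545 -0.042 0.015 0 0 0;0.0545 -0.042 0.015 0 0 0;0.0545 -0.042 0.015 0 0 0'
python3 - <<'E'
from h import *
f=grab_frame("wrist"); cv2.imwrite("pics/w1.png",f["img"][:,:,::-1]); print(tool()[0], f["R"],f["t"])
E
```

```text
t: 1.1
ee_pos: [448.3, -259.8, 230.5]
tool_rot: [0.0, 0.981, 0.195, 0.0]
wrist_force: [0.4, -0.0, -0.1]
grip_width: 60.0
grasp_force: 0.0
t: 1.9
ee_pos: [481.1, -204.4, 215.5]
tool_rot: [0.0, 0.981, 0.194, 0.0]
wrist_force: [-0.1, 0.5, 1.1]
grip_width: 59.8
grasp_force: 0.0
[ 481.13288254 -204.10439802  215.44703416] [[ 3.79655202e-01 -9.25127888e-01 -5.64592710e-04]
 [-8.89079055e-01 -3.65030002e-01  2.76209218e-01]
 [-2.55734943e-01 -1.04362299e-01 -9.61097367e-01]] [-371.39285915  325.63123763  446.11444404]
```

View pics/w1.png

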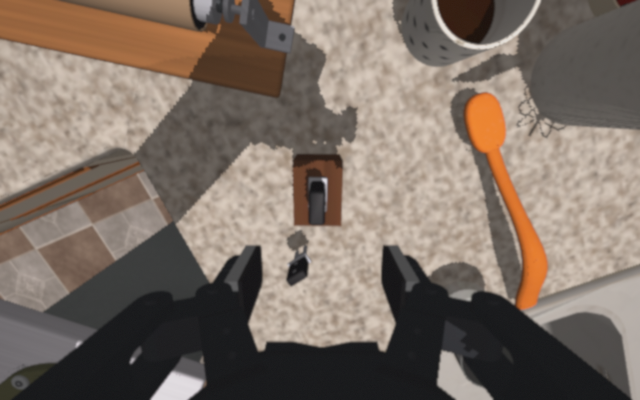

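The wrist view shows the block around (293–342, 155–225) with the handle upright at (317,195), aligned with the jaws. The lug is at the upper left, (262,30).

Run:
```python
from h import *
f=grab_frame("wrist")
hsv=cv2.cvtColor(f["img"],cv2.COLOR_RGB2HSV)
m=cv2.inRange(hsv,(0,90,30),(14,255,160)); z=np.zeros_like(m); z[145:235,280:355]=m[145:235,280:355]
z=cv2.morphologyEx(z,cv2.MORPH_CLOSE,np.ones((9,9)))
k=max(cv2.findContours(z,0,1)[0],key=cv2.contourArea)
b=cv2.boxPoints(cv2.minAreaRect(k)); P=np.array([onz(f,p,54) for p in b]); e=np.diff(P,axis=0)
print(b.round(1).tolist(),P.mean(0),np.linalg.norm(e,axis=1),np.degrees(np.arctan2(e[:,1],e[:,0])))
# collar plate (bright) at z=58 and handle (dark)
g=cv2.cvtColor(f["img"],cv2.COLOR_RGB2GRAY)
d=np.zeros_like(g); d[160:235,300:335]=(g[160:235,300:335]<45)*255
k=max(cv2.findContours(d,0,1)[0],key=cv2.contourArea); x,y,w,h=cv2.boundingRect(k); print("dark",x,y,w,h, onz(f,(x+w/2,y+h),104))
for p in((293,155),(342,155),(342,225),(294,225)): print(onz(f,p,54).round(1))
cv2.imwrite("pics/w1c.png",cv2.resize(f["img"][140:240,260:380,::-1],None,fx=5,fy=5,interpolation=2))
```

```text
[[293.0, 155.0], [342.0, 155.0], [342.0, 225.0], [293.0, 225.0]] [ 478.77854065 -200.66464494   54.        ] [46.08458909 69.96299124 49.22719396] [ -67.65884453 -156.58069516  112.35115965]
dark 306 182 18 37 [ 467.72926247 -203.64487887  104.        ]
[ 502.4 -166.2   54. ]
[ 519.9 -208.8   54. ]
[ 455.7 -236.6   54. ]
[ 437.4 -192.    54. ]
```

View pics/w1c.png

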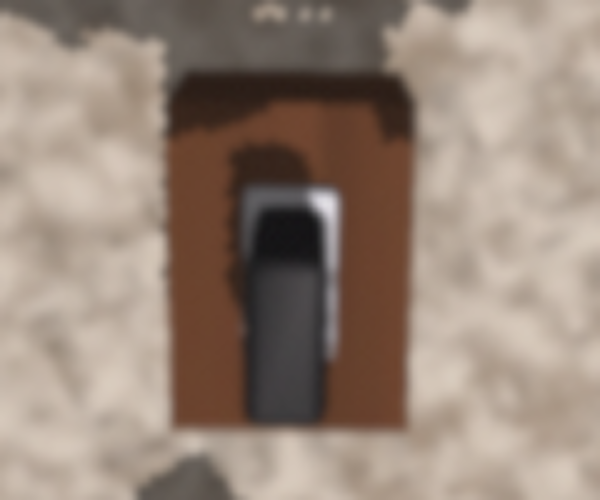

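The crop shows the handle's top face at crop (247–325, 262–425), which is (317.2,208.6) in the full picture.

Run:
```python
from h import *
f=grab_frame("wrist")
C=lambda x,y:(260+x/5,140+y/5)
P=[onz(f,C(*p),104) for p in((249,264),(322,264),(324,424),(248,424))]
print(np.round(P,1),np.mean(P,0)); a=(P[0]+P[1]-P[2]-P[3]); print(np.degrees(np.arctan2(a[1],a[0])),np.linalg.norm(a)/2,np.linalg.norm(P[0]-P[1]))
c=np.mean(P,0); go((c[0],c[1],150),-67.6); go((c[0],c[1],81),-67.6)
```

```text
[[ 486.8 -191.2  104. ]
 [ 491.3 -202.1  104. ]
 [ 466.2 -212.8  104. ]
 [ 461.4 -201.2  104. ]] [ 476.42245951 -201.82780192  104.        ]
22.306995908997763 27.292323771958806 11.720796230191278
shift [-0.0038 -0.0036  0.0654] turn [ 0.003  0.    -0.002]
shift [-0.0038 -0.0036  0.1344] turn [ 0.003  0.    -0.002]
```

```bash
python3 -m jog '-0.003 -0.003 0.03 0 0 0;-0.003 -0.003 0.065 0 0 0;-0.003 -0.003 0.09 0 0 0;-0.003 -0.003 0.11 0 0 0;-0.003 -0.003 0.125 0 0 0;-0.003 -0.003 0.134 0 0 0;-0.003 -0.003 0.134 0 0 0;-0.003 -0.003 0.134 0 0 0'
python3 -m jog '0 0 0 0 0 0;0 0 0 0 0 0;0 0 0 0 0 0;0 0 0 0 0 0;0 0 0 0 0 0;0 0 0 0 0 0;0 0 0 0 0 0;0 0 0 0 0 0' 0
```

```text
t: 2.85
ee_pos: [477.9, -201.9, 81.9]
tool_rot: [0.0, 0.981, 0.194, 0.0]
wrist_force: [-0.2, 0.1, 0.6]
grip_width: 59.8
grasp_force: 0.0
t: 3.65
ee_pos: [477.9, -202.0, 82.0]
tool_rot: [0.0, 0.981, 0.194, 0.0]
wrist_force: [-0.6, 0.5, 4.8]
grip_width: 13.3
grasp_force: 58.7
```

```bash
python3 -m jog '0 0 -0.005 0 0 0;0 0 -0.015 0 0 0;0 0 -0.03 0 0 0;0 0 -0.05 0 0 0;0 0 -0.075 0 0 0;0 0 -0.1 0 0 0;0 0 -0.12 0 0 0;0 0 -0.125 0 0 0'
python3 - <<'E'
from h import *
go((545,-82,207),-79.4)
E
```

```text
t: 4.45
ee_pos: [478.7, -202.1, 209.1]
tool_rot: [0.001, 0.981, 0.194, 0.002]
wrist_force: [-0.5, 0.3, -0.7]
grip_width: 13.6
grasp_force: 58.4
shift [ 0.1071 -0.0857  0.0021] turn [ 0.03  -0.03   1.971]
```

```bash
python3 -m jog '0.015 -0.012 0 0 0 0.3;0.04 -0.032 0 0 0 0.8;0.067 -0.054 0 0 0 1.3;0.09 -0.072 0 0 0 1.7;0.107 -0.086 0.002 0 0 1.97;0.107 -0.086 0.002 0 0 1.97;0.107 -0.086 0.002 0 0 1.97;0.107 -0.086 0.002 0 0 1.97'
python3 - <<'E'
from h import *
f=grab_frame("wrist"); cv2.imwrite("pics/w2.png",f["img"][:,:,::-1]); print(tool()[0])
e,R=tool()
print("key tip proj",proj(f,[e+R@np.array([x,0,76]) for x in(-12,-5,5,12)]))
print("guess pin",proj(f,[(591.5,-91,78),(593,-99.5,94)]))
E
```

```text
t: 5.25
ee_pos: [542.9, -82.7, 203.7]
tool_rot: [0.0, 0.996, 0.092, -0.001]
wrist_force: [-0.3, -0.1, -1.7]
grip_width: 13.3
grasp_force: 58.4
[542.92528862 -82.89711054 203.89847143]
key tip proj [[321.58605386 234.98180952]
 [321.59141277 225.70301581]
 [321.59923917 212.14832497]
 [321.60484088 202.44404688]]
guess pin [[342.2221548  145.04154609]
 [354.90061357 147.0749972 ]]
```

View pics/w2.png

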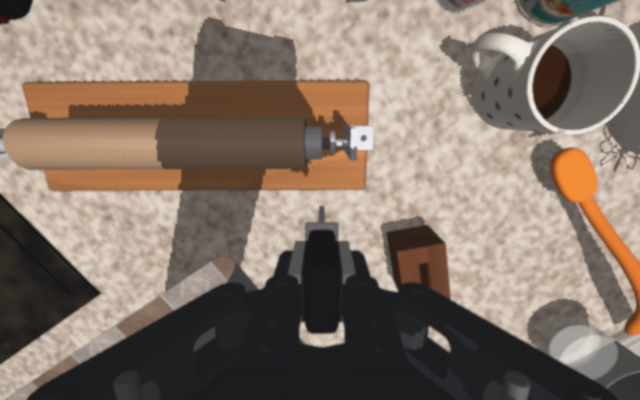

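The picture shows the held key with its tine at (321,215), the collar at about (332,143), the lug at (361,138), and the empty slot at (424,275). I'll enlarge the lug end.

Run:
```python
from h import *
f=grab_frame("wrist"); cv2.imwrite("pics/w2c.png",cv2.resize(f["img"][105:180,290:390,::-1],None,fx=7,fy=7,interpolation=2))
```

```text
(no output)
```

View pics/w2c.png

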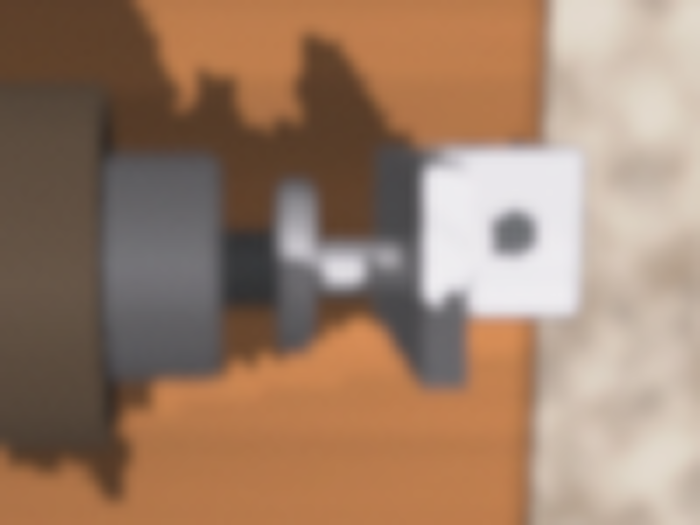

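The crop shows the bar end at crop x≈220, the collar's outer face at (316,264), and the lug top's inner edge at x≈420 with its middle at row ≈268.

Run:
```python
from h import *
f=grab_frame("wrist"); C=lambda x,y:(290+x/7,105+y/7)
u=np.array([np.cos(np.radians(-79.4)),np.sin(np.radians(-79.4)),0]); v=np.array([-u[1],u[0],0])
e,R=tool(); print("y yaw",np.degrees(np.arctan2(R[1,1],R[0,1])))
for n,p,z in(("bar end top",(220,264),91),("bar axis",(220,264),78),("collar out",(316,264),86),("collar near edge",(300,350),78),("collar far",(300,178),78),("pin",(350,266),81),("lug a",(420,152),94),("lug b",(420,385),94),("tube end n",(105,440),78)):
    P=onz(f,C(*p),z); print(n,P.round(1),"along",(P@u).round(1),"across",(P@v).round(1))
# tube direction
for p in((30,118),(30,168),(300,118),(300,168)): print(p,onz(f,p,78).round(1))
# key tine centre
P=onz(f,(321.5,213),e[2]-76+10);print("tine",P,P@u,P@v, "tcp",e@u,e@v)
```

```text
y yaw -79.50502540596541
bar end top [591.5 -73.9  91. ] along 181.5 across 567.9
bar axis [590.5 -74.1  78. ] along 181.5 across 566.8
collar out [593.1 -84.6  86. ] along 192.3 across 567.4
collar near edge [582.4 -85.2  78. ] along 190.9 across 556.8
collar far [601.7 -81.4  78. ] along 190.7 across 576.5
pin [593.2 -88.8  81. ] along 196.4 across 566.8
lug a [607.3 -92.8  94. ] along 203.0 across 579.9
lug b [582.9 -98.   94. ] along 203.6 across 554.9
tube end n [567.7 -64.4  78. ] along 167.7 across 546.2
(30, 118) [567.4 158.4  78. ]
(30, 168) [525.9 161.7  78. ]
(300, 118) [606.4 -53.8  78. ]
(300, 168) [566.9 -60.3  78. ]
tine [550.55604933 -81.58258088 138.20131309] 181.4659314870049 526.1537766379554 tcp 181.17079274469612 518.6904942432495
```

Run:
```python
from h import *
f=grab_frame("wrist"); g=cv2.cvtColor(f["img"],cv2.COLOR_RGB2GRAY)
print(g[200:236,315:329])
e,R=tool()
for z in(0,6,20,46): print(z,proj(f,[e+R@np.array([x,y,76-z]) for x,y in((12,0),(12,-2),(12,2))]).round(1).tolist())
u=np.array([np.cos(np.radians(-79.4)),np.sin(np.radians(-79.4)),0]); v=np.array([-u[1],u[0],0])
go(198*u+568*v+np.array([0,0,190]),-79.5)
```

```text
[[199 195 194 196 197 196 192 188 185 185 187 191 195 199]
 [199 195 192 192 193 191 187 184 181 180 180 184 190 195]
 [202 198 194 192 192 188 184 181 178 177 176 179 184 190]
 [206 203 199 196 193 188 183 180 179 177 176 178 183 190]
 [209 208 206 201 193 184 176 173 175 177 179 181 186 191]
 [211 212 210 201 181 163 151 149 157 170 182 187 190 193]
 [210 212 210 194 158 126 112 113 128 157 183 192 194 195]
 [205 208 207 187 139  97  87  89 110 149 183 195 196 195]
 [197 199 200 179 131  90  81  84 103 144 181 194 195 193]
 [186 188 187 166 122  87  80  83  99 139 177 191 193 190]
 [176 176 173 152 112  85  81  83  96 134 172 187 188 187]
 [171 169 163 140 106  84  81  82  93 129 166 181 183 182]
 [169 165 157 135 102  83  81  82  90 123 158 173 175 176]
 [169 164 155 133 101  84  81  82  89 117 149 162 165 166]
 [172 164 153 131 101  84  81  82  88 113 141 153 154 156]
 [174 165 153 130 100  84  81  81  86 109 135 144 145 146]
 [175 164 151 127  98  84  81  81  85 106 130 140 140 143]
 [174 164 148 123  96  83  81  81  85 104 128 140 144 148]
 [172 162 146 119  94  83  81  81  86 
[... 584 characters left out ...]
4  94  94  93  94  95  96]
 [ 75  74  75  73  74  73  74  73  74  73  74  74  75  76]
 [ 48  48  47  48  47  47  47  47  47  47  47  47  48  48]
 [ 28  28  27  27  26  28  29  28  27  28  29  27  29  28]
 [ 23  24  23  22  24  24  24  24  23  24  23  23  22  23]
 [ 23  23  23  24  23  23  23  22  23  23  25  23  23  23]
 [ 24  24  23  24  22  25  24  22  23  24  22  24  25  22]
 [ 23  25  23  23  23  22  23  24  23  23  24  22  22  23]]
0 [[321.1, 202.3], [318.2, 202.3], [324.0, 202.3]]
6 [[321.1, 204.7], [318.1, 204.7], [324.1, 204.7]]
20 [[321.0, 211.0], [317.8, 211.0], [324.3, 211.0]]
46 [[320.9, 225.6], [317.2, 225.6], [324.6, 225.6]]
shift [0.0492 0.0169 0.0143] turn [0.004 0.001 0.001]
```

```bash
python3 -m jog '0.005 0.002 0 0 0 0;0.015 0.006 0 0 0 0;0.03 0.012 0 0 0 0;0.042 0.015 0.004 0 0 0;0.05 0.017 0.01 0 0 0;0.05 0.017 0.014 0 0 0;0.05 0.017 0.014 0 0 0;0.05 0.017 0.014 0 0 0'
python3 - <<'E'
from h import *
f=grab_frame("wrist"); g=grab_frame("side")
e,R=tool()
u=np.array([np.cos(np.radians(-79.4)),np.sin(np.radians(-79.4)),0]); v=np.array([-u[1],u[0],0])
print("along",e@u,"across",e@v,e[2])
a=cv2.resize(f["img"][150:240,270:380,::-1],(660,540)) 
b=g["img"]; p=proj(g,[(591,-91,90)])[0].astype(int); print(p)
cv2.imwrite("pics/w3.png",a[:, :400] if 0 else np.hstack([a[:,100:500],cv2.resize(b[p[1]-45:p[1]+45,p[0]-33:p[0]+33,::-1],(396,540))]))
E
```

```text
t: 6.25
ee_pos: [595.3, -88.7, 190.0]
tool_rot: [-0.0, 0.996, 0.093, -0.001]
wrist_force: [0.6, 0.1, -0.3]
grip_width: 13.6
grasp_force: 58.4
along 196.89782755738761 across 569.109716317004 190.5691422441574
[321 189]
```

View pics/w3.png

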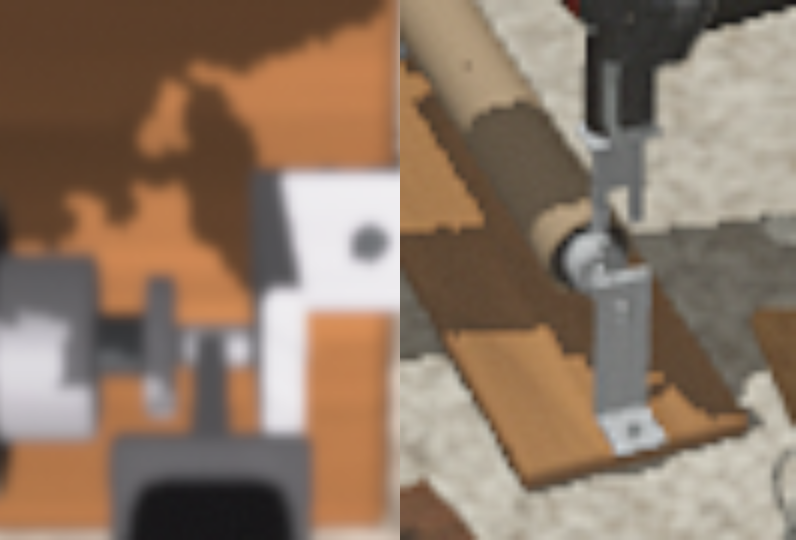

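The views show the blade between collar and lug (gaps both sides), and from the side the fork above the pin: slot centre at crop ≈(619,200), lug top middle at ≈(622,275).

Run:
```python
from h import *
g=grab_frame("side")
u=np.array([np.cos(np.radians(-79.4)),np.sin(np.radians(-79.4)),0]); v=np.array([-u[1],u[0],0])
for a,c,z in((205.8,567,94),(203.3,555,94),(203.3,579,94),(196.9,567,120),(196.9,569,120),(196.9,555,114.5),(196.9,579,114.5)): print(a,c,z,(proj(g,[a*u+c*v+np.array([0,0,z])])[0]-[288,144])*6+[400,0])
im=g["img"]; gr=cv2.cvtColor(im,cv2.COLOR_RGB2GRAY); 
for r in range(174,184): print(r,gr[r,315:334])
for r in (192,196,200): print(r,gr[r,315:334])
```

```text
205.8 567 94 [615.73543969 273.89654641]
203.3 555 94 [587.81823152 276.58311805]
203.3 579 94 [639.18337307 264.63096746]
196.9 567 120 [609.05725959 214.09154713]
196.9 569 120 [613.38187781 213.1148508 ]
196.9 555 114.5 [582.88730171 230.27150285]
196.9 579 114.5 [634.65409109 218.51702739]
174 [ 89  88  84  83  85 108 106 104 103 101 108 118 100 120 168 187 181 173
 166]
175 [ 87  85  84  79  92 115 109 113 132 148 169 137  96 122 173 191 187 180
 166]
176 [ 86  85  80  76  90 114 105 133 177 189 189 122  95 119 172 192 190 186
 180]
177 [ 79  78 100 141 128 110 102 127 176 194 179 106  97 131 181 183 181 183
 184]
178 [140 137 144 165 153 118 103 103 131 187 184 108  97 141 194 181 173 175
 179]
179 [166 165 163 164 159 129 112  96  86 160 193 111  94 136 194 184 178 172
 167]
180 [160 166 166 152 130 118 120  99  63 121 175 129 115 148 184 181 180 170
 167]
181 [161 154 122  98  69 105 127 122  51  75 125 151 172 178 185 181 176 161
 133]
182 [143  99  25  41  91 115 131  95  34  35  72 132 161 155 150 149 145 125
  78]
183 [ 87  48 117 167 173 174 172 131  52  34  53  86  96  93  94  95  94  90
  91]
192 [ 90  67  82 103 104 116 109 114 112 112 119 117 122 123 116  70  78  96
 105]
196 [ 80  79  77  76  74  94 120 118 119 125 126 109 123 121 102  71  74  75
  79]
200 [ 78  78  77  77  77  95 125 121 121 122 121 120 121 123 103  72  74  73
  79]
```

```bash
python3 -m jog '0 0.0005 0.005 0 0 0;0 0.0005 0.015 0 0 0;0 0.0005 0.024 0 0 0;0 0.0005 0.028 0 0 0;0 0.0005 0.03 0 0 0;0 0.0005 0.032 0 0 0;0 0.0005 0.034 0 0 0;0 0.0005 0.036 0 0 0'
```

```text
t: 7.2
ee_pos: [596.2, -89.4, 154.4]
tool_rot: [0.0, 0.996, 0.092, 0.0]
wrist_force: [0.2, 0.5, -1.0]
grip_width: 13.3
grasp_force: 58.4
```

```bash
python3 -m jog '0 0 0.001 0 0 0;0 0 0.002 0 0 0;0 0 0.003 0 0 0;0 0 0.004 0 0 0;0 0 0.005 0 0 0;0 0 0.006 0 0 0;0 0 0.007 0 0 0;0 0 0.007 0 0 0'
```

```text
t: 8.0
ee_pos: [595.8, -89.4, 147.1]
tool_rot: [-0.0, 0.996, 0.092, -0.0]
wrist_force: [-0.1, -0.6, -1.4]
grip_width: 13.4
grasp_force: 58.4
```

```bash
python3 -m jog '0 0 0.001 0 0 0;0 0 0.002 0 0 0;0 0 0.003 0 0 0;0 0 0.004 0 0 0;0 0 0.005 0 0 0;0 0 0.006 0 0 0;0 0 0.0065 0 0 0;0 0 0.0065 0 0 0'
python3 - <<'E'
from h import *
e,R=tool();print(R)
for n in range(3):
    s=get_state(); print(R.T@s["wrist_force"], s["ft_torque"])
f=grab_frame("side"); a=f["img"][140:220,270:350,::-1]; cv2.imwrite("pics/s4.png",cv2.resize(a,(560,560),interpolation=2))
E
```

```text
t: 8.8
ee_pos: [595.9, -89.4, 140.7]
tool_rot: [0.0, 0.996, 0.092, -0.0]
wrist_force: [-0.6, -0.8, -1.1]
grip_width: 13.3
grasp_force: 58.4
[[ 9.82916179e-01  1.84053713e-01 -1.24355868e-04]
 [ 1.84053708e-01 -9.82916187e-01 -4.77492098e-05]
 [-1.31019815e-04  2.40453122e-05 -9.99999991e-01]]
[-0.72049692  0.68123908  1.05015377] [-0.0134447   0.07516355  0.03544565]
[-0.72049692  0.68123908  1.05015377] [-0.0134447   0.07516355  0.03544565]
[-0.72049692  0.68123908  1.05015377] [-0.0134447   0.07516355  0.03544565]
```

View pics/s4.png

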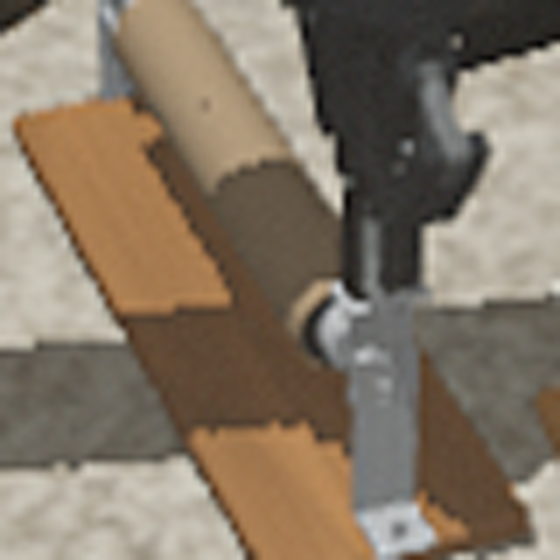

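The key straddles the pin, with its collar plate at (385,300) and the lug in front. Now I'll feel for the collar.

```bash
cat > fy.py <<'E'
from h import *
s=get_state(); e,R=tool(s)
u=np.array([np.cos(np.radians(-79.4)),np.sin(np.radians(-79.4)),0]); v=np.array([-u[1],u[0],0])
print("F tool",(R.T@s["wrist_force"]).round(2),"torq tool",(R.T@s["ft_torque"]).round(3),"along",(e@u).round(2),"across",(e@v).round(2))
E
python3 -m jog '0 -0.0005 0 0 0 0;0 -0.001 0 0 0 0;0 -0.0015 0 0 0 0;0 -0.002 0 0 0 0;0 -0.0023 0 0 0 0;0 -0.0023 0 0 0 0;0 -0.0023 0 0 0 0;0 -0.0023 0 0 0 0'; python3 fy.py
```

```text
t: 9.65
ee_pos: [595.5, -87.2, 140.8]
tool_rot: [0.0, 0.996, 0.092, -0.0]
wrist_force: [0.0, -0.7, -1.0]
grip_width: 13.6
grasp_force: 58.4
F tool [-0.09  0.68  1.04] torq tool [ 0.05   0.01  -0.037] along 195.26 across 569.29
```

```bash
python3 -m jog '0 -0.0003 0 0 0 0;0 -0.0006 0 0 0 0;0 -0.0009 0 0 0 0;0 -0.0012 0 0 0 0;0 -0.0015 0 0 0 0;0 -0.0015 0 0 0 0;0 -0.0015 0 0 0 0;0 -0.0015 0 0 0 0'; python3 fy.py
```

```text
t: 10.45
ee_pos: [595.3, -85.9, 140.8]
tool_rot: [0.0, 0.996, 0.092, -0.0]
wrist_force: [0.4, -0.7, -0.5]
grip_width: 13.1
grasp_force: 58.3
F tool [0.25 0.75 0.45] torq tool [-0.267  0.055 -0.032] along 193.91 across 569.31
```

```bash
python3 -m jog '0 -0.0003 0 0 0 0;0 -0.0006 0 0 0 0;0 -0.001 0 0 0 0;0 -0.001 0 0 0 0;0 -0.001 0 0 0 0;0 -0.001 0 0 0 0;0 -0.001 0 0 0 0;0 -0.001 0 0 0 0'; python3 fy.py
```

```text
t: 11.25
ee_pos: [595.2, -85.6, 140.9]
tool_rot: [0.001, 0.996, 0.092, 0.0]
wrist_force: [1.0, -4.4, -1.1]
grip_width: 13.2
grasp_force: 58.4
F tool [0.22 4.55 1.09] torq tool [-1.389  0.078 -0.039] along 193.59 across 569.29
```

```bash
python3 -m jog '0 -0.0005 0 0 0 0;0 -0.001 0 0 0 0;0 -0.0015 0 0 0 0;0 -0.002 0 0 0 0;0 -0.0025 0 0 0 0;0 -0.003 0 0 0 0;0 -0.003 0 0 0 0;0 -0.003 0 0 0 0'; python3 fy.py
```

```text
t: 12.05
ee_pos: [594.8, -83.8, 140.9]
tool_rot: [0.001, 0.996, 0.092, 0.0]
wrist_force: [0.3, -6.6, -2.9]
grip_width: 13.2
grasp_force: 58.4
F tool [-0.91  6.53  2.94] torq tool [-1.799  0.109 -0.002] along 191.75 across 569.24
```

```bash
python3 -m jog '0 -0.0005 0 0 0 0;0 -0.001 0 0 0 0;0 -0.0015 0 0 0 0;0 -0.002 0 0 0 0;0 -0.0025 0 0 0 0;0 -0.003 0 0 0 0;0 -0.003 0 0 0 0;0 -0.003 0 0 0 0'; python3 fy.py
```

```text
t: 12.85
ee_pos: [594.3, -81.9, 140.9]
tool_rot: [0.002, 0.996, 0.092, 0.0]
wrist_force: [1.7, -8.2, -1.4]
grip_width: 13.2
grasp_force: 58.4
F tool [0.17 8.41 1.43] torq tool [-2.209  0.102 -0.032] along 189.8 across 569.1
```

```bash
python3 -m jog '0 -0.0005 0 0 0 0;0 -0.001 0 0 0 0;0 -0.0015 0 0 0 0;0 -0.002 0 0 0 0;0 -0.0025 0 0 0 0;0 -0.0025 0 0 0 0;0 -0.0025 0 0 0 0;0 -0.0025 0 0 0 0'; python3 fy.py
```

```text
t: 13.65
ee_pos: [593.9, -80.3, 141.0]
tool_rot: [0.003, 0.996, 0.091, 0.0]
wrist_force: [2.9, -9.4, -2.6]
grip_width: 13.6
grasp_force: 58.4
F tool [1.17 9.81 2.66] torq tool [-2.59   0.099 -0.046] along 188.2 across 568.98
```

```bash
python3 -m jog '0 -0.0005 0 0 0 0;0 -0.001 0 0 0 0;0 -0.0015 0 0 0 0;0 -0.0015 0 0 0 0;0 -0.0015 0 0 0 0;0 -0.0015 0 0 0 0;0 -0.0015 0 0 0 0;0 -0.0015 0 0 0 0'; python3 fy.py
```

```text
t: 14.45
ee_pos: [593.7, -79.4, 141.0]
tool_rot: [0.003, 0.996, 0.091, 0.0]
wrist_force: [1.7, -9.7, -2.4]
grip_width: 13.4
grasp_force: 58.4
F tool [-0.07  9.82  2.42] torq tool [-2.746  0.118 -0.014] along 187.23 across 568.93
```

```bash
python3 -m jog '0 -0.0004 0 0 0 0;0 -0.0008 0 0 0 0;0 -0.001 0 0 0 0;0 -0.001 0 0 0 0;0 -0.001 0 0 0 0;0 -0.001 0 0 0 0;0 -0.001 0 0 0 0;0 -0.001 0 0 0 0'; python3 fy.py
```

```text
t: 15.25
ee_pos: [593.5, -78.8, 141.0]
tool_rot: [0.003, 0.996, 0.091, 0.001]
wrist_force: [3.2, -11.5, -1.9]
grip_width: 13.6
grasp_force: 58.4
F tool [ 1.12 11.85  1.93] torq tool [-2.987  0.113 -0.011] along 186.6 across 568.92
```

```bash
python3 -m jog '0 -0.0004 0 0 0 0;0 -0.0008 0 0 0 0;0 -0.001 0 0 0 0;0 -0.001 0 0 0 0;0 -0.001 0 0 0 0;0 -0.001 0 0 0 0;0 -0.001 0 0 0 0;0 -0.001 0 0 0 0'; python3 fy.py
```

```text
t: 16.05
ee_pos: [593.4, -78.5, 141.0]
tool_rot: [0.004, 0.996, 0.091, 0.001]
wrist_force: [2.7, -12.4, -2.9]
grip_width: 13.4
grasp_force: 58.5
F tool [ 0.44 12.69  2.95] torq tool [-3.318  0.134 -0.052] along 186.29 across 568.83
```

Bottomed (the slope steepened at about 12 N). I'll start the swing carefully.

```bash
python3 -m jog '-0.001 0 0 0 0 0.035;-0.002 0 0 0 0 0.07;-0.003 0 0 0 0 0.105;-0.004 0 0 0 0 0.14;-0.004 0 0 0 0 0.14;-0.004 0 0 0 0 0.14;-0.004 0 0 0 0 0.14;-0.004 0 0 0 0 0.14'; python3 fy.py
```

```text
t: 16.85
ee_pos: [589.2, -79.3, 141.0]
tool_rot: [0.004, 0.997, 0.083, 0.0]
wrist_force: [2.2, -12.0, -2.4]
grip_width: 13.3
grasp_force: 58.5
F tool [ 0.19 12.19  2.53] torq tool [-3.207  0.027 -0.019] along 186.31 across 564.61
```

```bash
python3 -m jog '-0.001 0 0 0 0 0.035;-0.0024 0 0 0 0 0.085;-0.004 0 0 0 0 0.14;-0.0054 -0.0001 0 0 0 0.19;-0.0068 -0.0001 0 0 0 0.24;-0.0082 -0.0001 0 0 0 0.286;-0.0082 -0.0001 0 0 0 0.286;-0.0082 -0.0001 0 0 0 0.286'; python3 fy.py
```

```text
t: 17.65
ee_pos: [580.9, -80.6, 141.0]
tool_rot: [0.004, 0.998, 0.069, 0.0]
wrist_force: [2.7, -12.1, -2.1]
grip_width: 13.3
grasp_force: 58.5
F tool [ 1.07 12.3   2.22] torq tool [-3.275  0.028 -0.045] along 186.12 across 556.18
```

```bash
python3 -m jog '-0.002 0 0 0 0 0.07;-0.006 -0.0001 0 0 0 0.21;-0.010 -0.0002 0 0 0 0.35;-0.015 -0.0004 0 0 0 0.527;-0.020 -0.0007 0 0 0 0.703;-0.025 -0.0011 0 0 0 0.88;-0.0272 -0.0014 0 0 0 0.955;-0.0272 -0.0014 0 0 0 0.955'; python3 fy.py
```

```text
t: 18.45
ee_pos: [553.0, -83.2, 140.9]
tool_rot: [0.004, 1.0, 0.019, -0.0]
wrist_force: [-0.2, -13.4, -1.0]
grip_width: 13.4
grasp_force: 58.6
F tool [-0.65 13.37  1.13] torq tool [-3.441 -0.105 -0.04 ] along 183.46 across 528.23
```

```bash
python3 -m jog '-0.0055 0.002 0 0 0 0.19;-0.0166 0.0035 0 0 0 0.573;-0.0276 0.0026 0 0 0 0.955;-0.0412 0.0009 0 0 0 1.432;-0.0548 -0.0015 0 0 0 1.91;-0.0683 -0.0046 0 0 0 2.387;-0.0789 -0.0075 0 0 0 2.769;-0.0842 -0.0092 0 0 0 2.96'; python3 fy.py
```

```text
t: 19.25
ee_pos: [467.0, -74.5, 140.8]
tool_rot: [0.003, 0.991, -0.136, -0.001]
wrist_force: [-2.6, -10.2, -0.4]
grip_width: 13.3
grasp_force: 59.1
F tool [ 0.24 10.55  0.43] torq tool [-2.77   0.174 -0.048] along 159.14 across 445.33
```

```bash
python3 -m jog '0 0.002 0 0 0 0;0 0.004 0 0 0 0;0 0.006 0 0 0 0;0 0.008 0 0 0 0;-0.001 0.0105 0 0 0 0;-0.002 0.0105 0 0 0 0;-0.002 0.0105 0 0 0 0;-0.002 0.0105 0 0 0 0'; python3 fy.py
python3 - <<'E'
from h import *
f=grab_frame("top"); h=cv2.cvtColor(f["img"],cv2.COLOR_RGB2HSV)
m=cv2.inRange(h,(8,60,90),(20,140,220));
E
```

```text
t: 20.05
ee_pos: [464.2, -80.7, 140.7]
tool_rot: [-0.0, 0.991, -0.134, -0.0]
wrist_force: [-1.0, -2.5, -0.4]
grip_width: 13.7
grasp_force: 59.2
F tool [-0.31  2.7   0.42] torq tool [-0.666 -0.1    0.051] along 164.67 across 441.44
```

```bash
python3 -m jog '0 0.0015 0 0 0 0;0 0.003 0 0 0 0;0 0.003 0 0 0 0;0 0.003 -0.003 0 0 0;0 0.003 -0.01 0 0 0;0 0.003 -0.02 0 0 0;0 0.003 -0.035 0 0 0;0 0.003 -0.055 0 0 0'; python3 fy.py
python3 - <<'E'
from h import *
go((477.9,-202,206),-67.6)
E
```

```text
t: 20.9
ee_pos: [463.4, -83.9, 196.7]
tool_rot: [-0.0, 0.991, -0.134, -0.0]
wrist_force: [0.3, 1.1, -1.0]
grip_width: 13.4
grasp_force: 59.2
F tool [ 0.02 -1.17  1.05] torq tool [-0.007 -0.007 -0.022] along 167.71 across 440.06
shift [ 0.0454  0.11   -0.0094] turn [-2.000e-03  6.000e-03 -6.306e+00]
```

```bash
python3 -m jog '0.004 0.01 -0.004 0 0 -0.6;0.012 0.028 -0.009 0 0 -1.6;0.02 0.05 -0.0094 0 0 -2.7;0.029 0.071 -0.0094 0 0 -3.8;0.037 0.09 -0.0094 0 0 -4.9;0.043 0.105 -0.0094 0 0 -5.8;0.0454 0.11 -0.0094 0 0 -6.306;0.0454 0.11 -0.0094 0 0 -6.306'
python3 -m jog '0 0 0 0 0 0;0 0 0 0 0 0;0 0 0 0 0 0;0 0 0 0 0 0;0 0 0 0 0 0;0 0 0 0 0 0;0 0 0 0 0 0;0 0 0 0 0 0'
python3 - <<'E'
from h import *
go((477.9,-202,150),-67.6)
f=grab_frame("wrist"); g=cv2.cvtColor(f["img"],cv2.COLOR_RGB2GRAY)
print(g[200:226:2,312:334])
e,R=tool(); print(proj(f,[e+R@np.array([12,0,76])]))
# spindle angle from top view: tube colour
t=grab_frame("top"); h=cv2.cvtColor(t["img"],cv2.COLOR_RGB2HSV); b=t["img"]
a=h[216,250],h[232,250]; print(a)
m=cv2.inRange(h,(8,50,60),(20,135,215)); 
u=np.array([np.cos(np.radians(-79.4)),np.sin(np.radians(-79.4)),0]); v=np.array([-u[1],u[0],0]); piv=-91.4*u+567*v+np.array([0,0,78])
for th in(0,.35,.4,.45,.5):
    d=np.cos(th)*u-np.sin(th)*v; L=[]
    for r in(80,120,160,200,235):
        for s in (-15,0,15):
            n=np.array([-d[1],d[0],0]); p=proj(t,[piv+r*d+s*n+[0,0,15]])[0]; L.append(b[int(round(p[1])),int(round(p[0]))].tolist())
    print(th,L)
E
```

```text
t: 21.7
ee_pos: [478.3, -203.4, 206.0]
tool_rot: [0.0, 0.981, 0.193, 0.0]
wrist_force: [-0.7, -0.5, -1.9]
grip_width: 13.5
grasp_force: 59.2
t: 22.5
ee_pos: [478.2, -202.2, 205.2]
tool_rot: [0.0, 0.981, 0.194, -0.0]
wrist_force: [-0.2, -0.2, -0.2]
grip_width: 13.2
grasp_force: 59.2
shift [-0.0002 -0.0003  0.0552] turn [ 0.001  0.    -0.001]
[[ 84  82  79  70  59  46  39  38  38  38  39  40  45  53  62  73  78  78
   78  79  79  80]
 [ 84  83  79  70  58  45  39  37  36  37  37  38  45  55  65  74  77  79
   78  78  79  80]
 [ 84  83  78  70  59  46  40  41  45  48  47  46  47  54  63  73  78  79
   79  78  79  80]
 [ 83  82  78  69  58  48  52  64  73  75  74  69  63  62  68  74  78  79
   79  79  79  80]
 [ 84  83  79  70  63  59  65  75  80  81  80  76  71  66  69  74  78  79
   79  79  79  80]
 [ 84  83  81  76  72  69  71  78  81  81  81  80  75  71  69  75  77  78
   79  79  80  80]
 [ 84  85  85  84  83  82  82  81  81  82  82  81  82  82  81  79  78  78
   79  79  79  80]
 [ 84  85  86  85  85  84  84  82  82  82  82  82  83  84  83  81  79  79
   79  79  79  80]
 [ 85  84  85
[... 1102 characters left out ...]
 [196, 159, 117], [187, 151, 112], [100, 67, 37], [199, 160, 120], [169, 135, 99], [133, 84, 42], [210, 172, 129], [152, 122, 90], [132, 112, 93], [214, 176, 134], [136, 110, 79], [195, 181, 161]]
0.45 [[164, 131, 97], [204, 166, 125], [127, 103, 76], [167, 134, 99], [206, 168, 126], [125, 99, 74], [170, 135, 98], [206, 168, 127], [119, 95, 69], [177, 143, 106], [205, 166, 126], [111, 91, 71], [184, 146, 107], [198, 163, 121], [117, 95, 70]]
0.5 [[146, 115, 84], [207, 168, 126], [163, 132, 98], [169, 150, 127], [204, 165, 124], [170, 136, 99], [199, 177, 151], [199, 160, 120], [169, 135, 99], [198, 178, 153], [196, 157, 117], [176, 142, 105], [111, 104, 91], [192, 154, 114], [181, 147, 109]]
```

Spindle is at about 0.46 rad and the key hasn't slipped. Inserting.

```bash
python3 -m jog '0 0 0.01 0 0 0;0 0 0.03 0 0 0;0 0 0.05 0 0 0;0 0 0.062 0 0 0;0 0 0.068 0 0 0;0 0 0.072 0 0 0;0 0 0.076 0 0 0;0 0 0.08 0 0 0'; python3 fy.py
```

```text
t: 23.4
ee_pos: [478.7, -202.4, 125.6]
tool_rot: [0.0, 0.981, 0.194, 0.001]
wrist_force: [0.2, -0.1, -1.0]
grip_width: 13.5
grasp_force: 59.2
F tool [0.12 0.16 0.99] torq tool [-0.017  0.038  0.032] along 286.97 across 433.31
```

Tips are inside the mouth with no resistance. I'll continue down to near home.

```bash
python3 -m jog '0 0 0.005 0 0 0;0 0 0.012 0 0 0;0 0 0.02 0 0 0;0 0 0.028 0 0 0;0 0 0.034 0 0 0;0 0 0.038 0 0 0;0 0 0.041 0 0 0;0 0 0.042 0 0 0'; python3 fy.py
```

```text
t: 24.2
ee_pos: [478.1, -202.1, 82.9]
tool_rot: [-0.0, 0.981, 0.194, -0.0]
wrist_force: [0.1, -0.6, -0.2]
grip_width: 13.2
grasp_force: 59.2
F tool [-0.14  0.57  0.19] torq tool [0.023 0.054 0.057] along 286.6 across 432.72
```

```bash
python3 -m jog '0 0 0.0005 0 0 0;0 0 0.001 0 0 0;0 0 0.0015 0 0 0;0 0 0.0015 0 0 0;0 0 0.0015 0 0 0;0 0 0.0015 0 0 0;0 0 0.0015 0 0 0;0 0 0.0015 0 0 0'; python3 fy.py
```

```text
t: 25.0
ee_pos: [478.3, -202.3, 82.0]
tool_rot: [0.0, 0.981, 0.194, 0.0]
wrist_force: [-0.3, -0.7, 1.8]
grip_width: 13.3
grasp_force: 59.5
F tool [-0.58  0.52 -1.77] torq tool [ 0.109 -0.091  0.066] along 286.82 across 432.95
```

Seated, with light contact at z = 82. Releasing.

```bash
python3 -m jog '0 0 0 0 0 0;0 0 0 0 0 0;0 0 0 0 0 0;0 0 0 0 0 0;0 0 0 0 0 0;0 0 0 0 0 0;0 0 0 0 0 0;0 0 0 0 0 0' 0.06
python3 -m jog '0 0 -0.01 0 0 0;0 0 -0.03 0 0 0;0 0 -0.055 0 0 0;0 0 -0.085 0 0 0;0 0 -0.11 0 0 0;0 0 -0.13 0 0 0;0 0 -0.134 0 0 0;0 0 -0.134 0 0 0'
python3 - <<'E'
from h import *
f=grab_frame("wrist"); e,R=tool(); print(e)
g=cv2.cvtColor(f["img"],cv2.COLOR_RGB2GRAY)
d=np.zeros_like(g); d[160:240,295:340]=(g[160:240,295:340]<75)*255
h=cv2.cvtColor(f["img"],cv2.COLOR_RGB2HSV); d[h[:,:,1]>90]=0
k=max(cv2.findContours(d,0,1)[0],key=cv2.contourArea); x,y,w,hh=cv2.boundingRect(k); print(x,y,w,hh)
print(proj(f,[(477,-202,104),(488.1,-197.3,104),(465.9,-206.7,104)]))
E
```

```text
t: 25.8
ee_pos: [478.2, -202.1, 81.7]
tool_rot: [0.0, 0.981, 0.194, 0.0]
wrist_force: [0.7, 0.3, 0.2]
grip_width: 59.9
grasp_force: 0.0
t: 26.6
ee_pos: [478.5, -202.3, 216.5]
tool_rot: [0.001, 0.981, 0.194, 0.001]
wrist_force: [0.0, -0.2, -0.4]
grip_width: 60.0
grasp_force: 0.0
[ 477.88791482 -202.0583378   215.37086839]
311 174 19 49
[[320.56472036 205.99796689]
 [320.40566327 191.65328011]
 [320.71955166 219.96055814]]
```

```bash
python3 -c "
from rig import ticket; print(ticket.hand_in())"
```

```text
the job is handed in; nothing more can be done
None
```

I handed the job in at about 27 s, with the spindle swung out to about 0.46 rad and the key released in its block at its original height; the collar was pressed to its stop at about 12 N, and the hand-in gave no verdict.

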